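# Tip the loose lid off the fruit box and put the lemon away

## Task

Pry the loose wooden lid up by its dark rail and tip it over, off the fruit box, until it stands leaning in the slatted rest on the other side of the box. Then put the lemon into the open box, leaving the lid standing and the other fruit where it is.

Things in the scene. Friction and masses are not known exactly. Their poses are not given: they have to be found in the camera images.
- fruit_box: Light-wood open box, fixed to the worktop. Origin: centre of its underside, without the rest; x points to its back, where the rest for the lid is fixed (robot's left, give or take 25 degrees), z up. 140 mm (x) by 180 mm (y), walls 8 mm, rim 80 mm above the worktop, inner floor at 8 mm, inside 124 by 164 mm. The lid's rail overhangs its front (robot's right)
- lid_pivot (a point): Middle of the top outer edge of the box's rear wall (box x +70, z 80 mm), 175 mm behind the rail. Lifted by its front rail the lid turns about this edge; its rear edge drops into the slot and past upright it falls back on the slats and stays
- lid_rest (a point): Middle of the floor of the slot behind the rear wall (box x +79, z 70 mm); the slot is about 18 mm wide. Behind it two dark slats with a cross bar, leaning back 12 degrees, rise to 177 mm above the worktop
- lid: Loose flat lid of brown wood, no knob, 0.15 to 0.31 kg, closed on the box rim at the start. Origin: on its underside, above the box's centre when closed; axes then as the box's. Board 185 mm (x -105 to +80) by 176 by 8 mm. Two battens under it (8 mm deep, at x -50 and +52 mm) fit inside the box: it cannot slide off. Standing in the rest, its z axis is about 100 to 110 degrees from vertical
- lid_rail (a point): Middle of the dark round rail on the lid's front edge: 14 mm thick, 176 mm long along y; 84 mm above the worktop when closed. Its axis lies 35 mm in front of the box's front wall, with free space under it down to the worktop: fingertips go under it, tilted
- lid_rear (a point): Middle of the lid's rear edge (half way through its 8 mm); when closed it stands out 10 mm past the box's rear wall, over the slot of the rest
- box_floor (a point): Centre of the inner floor of the box, 8 mm above the worktop; axes as the box's
- lemon: Yellow lemon, 78 mm long (its x) by 55 mm (y) by 56 mm (z), 0.11 kg, loose on the worktop. Origin: its underside at the start; x along its length
- lemon_center (a point): Middle of the lemon, 28 mm above its underside
- tomato_center (a point): Middle of the red tomato (75 mm across, 79 mm tall), to be left alone
- apple_center (a point): Middle of the red apple (80 mm across, 69 mm tall), to be left alone
- mandarin_b_center (a point): Middle of the orange mandarin (64 mm across, 54 mm tall), to be left alone
Mind the look-alikes: they are no part of the job. What is shaped like the lemon but purple or turquoise is not meant.

How it is judged:
By the outcome, as a careful person would: the job done as asked, in the order asked, and still so for the second after the job is handed in, with the robot touching nothing.
It also fails if it takes over 72 s, if anything falls off the work surface, if the arm or the gripper's body presses on something with over 40 N, if the wrist force passes 120 N, or if a joint passes its speed limit or range.

## Robot

A 7-joint arm with a two-finger parallel gripper is mounted at the origin on a cart in front of the work surface, level with it; the furniture and walls round the work are solid. World frame = base frame: x ahead of the robot, y to its left, z up, the work surface at z = 0. Lengths are in m, angles in rad, forces in N, time in s.
With the tool pointing down it reaches from about 0.4 to 0.75 m from the base axis. Payload 19.5 kg.
Tool frame: the origin (TCP) lies midway between the tips of the shut fingers; the grasp point (between the pads) lies 19 mm behind it; z points along the fingers, y is the line along which they close (so a half turn about z gives the same grasp; the last joint's range is limited). The gripper opens to 85 mm and grips with 20 to 120 N. Pads are 22 mm wide; open, the fingers measure 114 mm over their backs; the gripper's body (76 mm by 85 mm) begins 54 mm behind the grasp point. The pads swing forward as they close: fully open they stand 13 mm farther back than shut.
Start: joints at [-1.287, 0.707, -0.028, 1.485, 0.022, 0.951, -0.075], TCP at [0.184, 0.545, 0.231] pointing down, gripper open.
Joint ranges: [-2.71, 2.71], [-0.32, 2.16], [-1.57, 1.52], [0, 2.45], [-1.46, 4.6], [0, 2.02], [-2.83, 2.83]. Speed limits (rad/s): [1.89, 1.89, 2.57, 2.57, 3.01, 3.01, 3.01].

## Interface

Orientations are given as [roll, pitch, yaw] about the fixed x, y, z axes, in that order (R = Rz(yaw) Ry(pitch) Rx(roll)).
In Python, from bench import arm, command_gripper, kin, eyes gives the robot as it stands. Calls block until the motion is done:
- arm.move_ptp(position, orientation): joint-space move of the TCP to a pose.
- arm.move_straight(position, orientation=None, speed=0.15, until_force=None): straight line of the TCP; orientation=None keeps the orientation; speed is the mean speed in m/s. With until_force (N) it stops when the force on the tool has changed by that much, and returns True; else False.
- arm.movej(angles): joint-space move.
- command_gripper(opening, force=None): finger opening in m; force is the grip in N (None keeps the last); returns when the fingers have stopped.
- arm.pause(seconds).
- kin.inverse_kinematics(position, orientation): joint angles nearest the present ones, or None.
- eyes.capture(name): name is "side" or "top"; returns (picture, depth): 400x640x3 uint8, blue, green, red; 400x640 float32, m along the optical axis (not along the pixel's ray), 0 where there is no reading.
- eyes.camera_params(name): a dict with "fx", "fy", "cx", "cy" (pixels), "R" (3x3) and "t" (3): a world point X has camera coordinates R X + t. Camera axes: x right, y down, z forward; pixel columns grow to the right and rows downward; lengths in m; the calibration is good to about 2 mm. A picture is of the moment at which its call begins. camera_params takes no time and is no camera call.
A pose or a line that the arm cannot do raises arm.IKError and nothing moves.
- arm.hand_in(): hands the job in; it is judged then, once.
Readings, each from a call of its own:
- arm.read_time(): time.
- arm.read_qpos(): joint angles.
- arm.read_joint_vel(): joint speeds.
- arm.read_joint_efforts(): joint torques, N m.
- arm.read_tool_pos(): TCP position.
- arm.read_tool_rot(): TCP orientation.
- arm.read_wrist_force(): force on the tool from outside, world axes, zero at the start.
- arm.read_moment(): the same for the moment, N m.
- arm.read_gripper_width(): finger opening in m.
- arm.read_grip_force(): force on a finger pad.
Only numpy, scipy, OpenCV 4.12 (cv2) and the standard library are available. Lean on these libraries where they do the work, as an engineer would, in place of code of your own. Each camera call takes 0.05 s, during which the arm holds its last target. There are 200 camera calls.

## Working session

There is one attempt and no reset: what is moved stays moved. The work goes in short steps, each a Python script; the robot and the scene stay as the last script left them, time stands still between calls to the robot, and variables do not carry over. Pictures are saved under pics/ and viewed, at most 10 in all, crops included, and the job is handed in when it is done.

```bash
mkdir -p pics; ls
python3 - <<'E'
from bench import arm,eyes
import cv2,numpy as np
for n in("top","side"):
    p,d=eyes.capture(n); cv2.imwrite(f"pics/{n}0.png",p); np.save(f"{n}0.npy",d)
    c=eyes.camera_params(n); print(n,c,(d>0).mean())
print(arm.read_time(),arm.read_tool_rot())
E
```

```text
pics
top {'fx': 411.1732016159704, 'fy': 411.1732016159704, 'cx': 323.7041779515927, 'cy': 196.68622842799047, 'R': array([[-0.01977035, -0.99976743, -0.00861458],
       [-0.99864616,  0.02016135, -0.04795169],
       [ 0.04811422,  0.0076549 , -0.99881251]]), 't': array([-0.03600796,  0.50052925,  1.32764845])} 0.99601171875
side {'fx': 447.47571554881176, 'fy': 447.47571554881176, 'cx': 314.92233171321726, 'cy': 200.27499469647424, 'R': array([[ 0.86967112, -0.49359652,  0.00588374],
       [-0.25540321, -0.46013264, -0.85032179],
       [ 0.42242317,  0.73799758, -0.52623021]]), 't': array([-0.47655237,  0.20354035,  1.22612743])} 0.97777734375
0.1 [-3.14061559e+00  5.97920479e-05  2.81579880e+00]
```

View pics/top0.png

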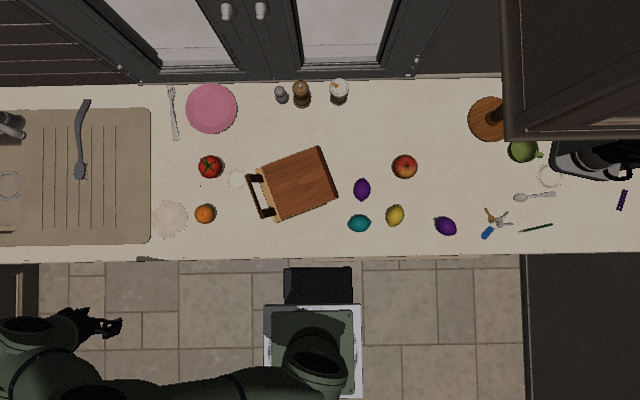

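View pics/side0.png

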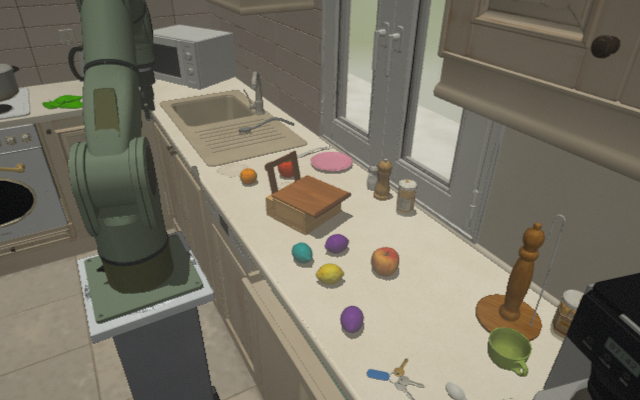

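The top view shows the lid at about (298,183) with its rail on the right at (329,172) and the rest on the left at (258,196). The lemon is at (395,214), with look-alikes at (362,188), (359,223) and (445,226). The side view agrees with this.

```bash
cat > h.py <<'E'
import numpy as np,cv2
from bench import eyes
def world(n,uv,z):
    c=eyes.camera_params(n);R,t=c["R"],c["t"];uv=np.atleast_2d(uv).astype(float)
    d=np.c_[(uv[:,0]-c["cx"])/c["fx"],(uv[:,1]-c["cy"])/c["fy"],np.ones(len(uv))]@R
    o=-R.T@t; return o+d*((z-o[2])/d[:,2])[:,None]
def cloud(n,D):
    c=eyes.camera_params(n);v,u=np.indices(D.shape)
    P=np.stack([(u-c["cx"])/c["fx"]*D,(v-c["cy"])/c["fy"]*D,D],-1)
    return (P-c["t"])@c["R"]
E
python3 - <<'E'
from h import *
im=cv2.imread("pics/top0.png");D=np.load("top0.npy");P=cloud("top",D);hsv=cv2.cvtColor(im,cv2.COLOR_BGR2HSV)
roi=np.zeros(D.shape,bool);roi[135:235,235:345]=1
z=P[...,2]
m=roi&(z>.075)&(z<.1)&(D>0)
# lid: brown board
b=roi&(hsv[...,0]<20)&(hsv[...,1]>90)&m
for k,mm in(("height",m),("brown",b)):
    n,l,s,c=cv2.connectedComponentsWithStats(mm.astype(np.uint8))
    i=1+s[1:,4].argmax();mm=l==i
    W=world("top",np.argwhere(mm)[:,::-1],.088)[:,:2].astype(np.float32)
    r=cv2.minAreaRect(W*1000);print(k,s[i],r,np.median(z[mm]));print(cv2.boxPoints(r).round(1).tolist())
t=roi&(z>.15)&(z<.19); Q=P[t]; print("rest top",len(Q),Q.mean(0),Q[:,:2].min(0),Q[:,:2].max(0)); r=cv2.minAreaRect((Q[:,:2]*1000).astype(np.float32));print(r)
for nm,(u,v),h in(("lemon",(395,214),.028),("purple",(362,188),.028),("turq",(359,223),.028),("apple",(404,166),.035)):
    mm=np.zeros(D.shape,np.uint8);mm[v-20:v+20,u-18:u+18]=1
    mm=(mm>0)&(hsv[...,1]>110)
    W=world("top",np.argwhere(mm)[:,::-1],h)[:,:2].astype(np.float32)*1000
    mu=W.mean(0);e,V=np.linalg.eigh(np.cov((W-mu).T));print(nm,len(W),mu,2*np.sqrt(e)*2,np.degrees(np.arctan2(V[1,1],V[0,1])),z[mm].max(),cv2.minAreaRect(W))
# lemon in side view
im=cv2.imread("pics/side0.png");hs=cv2.cvtColor(im,cv2.COLOR_BGR2HSV);mm=np.zeros(im.shape[:2],bool);mm[255:292,308:350]=1
mm&=(hs[...,1]>130)&(hs[...,0]>20)&(hs[...,0]<35)
uv=np.argwhere(mm)[:,::-1];print("side lemon",len(uv),uv.mean(0),world("side",uv.mean(0),.028))
E
```

```text
height [ 261  145   78   74 3560] ((543.464111328125, 26.619117736816406), (178.73617553710938, 191.3917999267578), 19.787172317504883) 0.08805685028003879
[[427.0, 86.4000015258789], [491.79998779296875, -93.69999694824219], [660.0, -33.20000076293945], [595.2000122070312, 146.89999389648438]]
brown [ 261  146   77   73 3530] ((542.7754516601562, 26.48908233642578), (177.35133361816406, 191.1707305908203), 19.787654876708984) 0.08806846176470379
[[427.0, 86.4000015258789], [491.70001220703125, -93.5], [658.5999755859375, -33.400001525878906], [593.9000244140625, 146.5]]
rest top 247 [0.49906157 0.15160369 0.16765575] [0.43444615 0.12094029] [0.56327768 0.17919663]
((498.7552795410156, 150.15115356445312), (133.5010986328125, 19.92082405090332), 19.518402099609375)
lemon 294 [ 434.34045 -272.0933 ] [54.27376671 71.30001683] 153.68549022927232 0.061552884391156616 ((434.2998962402344, -272.5515441894531), (58.65730667114258, 60.35026550292969), 24.980623245239258)
purple 268 [ 520.44916 -168.6018 ] [51.521816   69.03927043] 174.10794103104968 1.3497629082525318 ((519.6729736328125, -168.2205047607422), (48.2674446105957, 67.76294708251953), 88.66483306884766)
turq 283 [ 411.91852 -157.24187] [52.46364827 70.86366301] 96.6896433349332 1.3497629082525318 ((412.24755859375, -155.99493408203125), (56.50177764892578, 61.285011291503906), 43.73645782470703)
apple 454 [ 590.5075  -307.07568] [75.87561973 78.7939962 ] 114.65335388262885 1.3497629082525318 ((590.3219604492188, -307.16595458984375), (72.39559173583984, 77.56849670410156), 43.705284118652344)
side lemon 292 [328.85958904 271.33561644] [[ 0.43910635 -0.26717388  0.028     ]]
```

Run:
```python
from h import *
from bench import kin,arm,command_gripper
r=np.radians
p=arm.read_tool_pos();arm.move_straight([p[0]+.05,p[1]-.03,.34],speed=.3)
command_gripper(.06,60)
a=r(45);P,o=pose(0,a,-1,.010,-.07,-.015)
arm.move_ptp(P+np.array([0,0,.2])-.05*bx,o)
arm.move_straight(P,speed=.2)
p,o=pose(0,a,-1,.010,.025,-.015)
print(arm.move_straight(p,o,speed=.08,until_force=8))
f0=arm.read_wrist_force()
p,o=pose(0,a,-1,-.006,.025,-.015)
print(arm.move_straight(p,o,speed=.04,until_force=4))
q=arm.read_tool_pos();print(p,q,f0,arm.read_wrist_force(),arm.read_time())
im,_=eyes.capture("side");cv2.imwrite("pics/s1.png",cv2.resize(im[130:280,200:400],(800,600)))
```

```text
Traceback (most recent call last):
bench.IKError: the arm cannot take that pose within its joint ranges
```

Run:
```python
from h import *
from bench import kin,arm
r=np.radians
print(arm.read_time(),arm.read_tool_pos(),arm.read_qpos())
a=r(45);P,o=pose(0,a,-1,.010,-.07,-.015)
for h in(0,.05,.1,.15,.2):
  for aa in(45,60,75):
    for b in(0,.05):
      q=kin.inverse_kinematics(P+[0,0,h]-b*bx,ori(r(aa),-1)); print(h,aa,b,None if q is None else np.round(q,2))
```

```text
1.0333 [0.23371531 0.51457165 0.33961692] [-1.18647808  0.5924945  -0.02920991  1.31623193  0.01724456  1.23391624
  0.02896139]
0 45 0 [ 0.43  1.27 -0.1   0.77 -0.47  1.65  0.81]
0 45 0.05 [ 0.46  1.39 -0.07  0.45 -0.49  1.87  0.76]
0 60 0 [ 0.34  1.12 -0.03  1.03 -0.39  1.36  0.82]
0 60 0.05 [ 0.38  1.19  0.    0.82 -0.38  1.5   0.83]
0 75 0 [ 0.22  1.    0.05  1.25 -0.3   1.06  0.77]
0 75 0.05 [ 0.28  1.06  0.07  1.09 -0.29  1.17  0.8 ]
0.05 45 0 [ 0.41  1.22 -0.04  0.75 -0.52  1.73  0.79]
0.05 45 0.05 [ 0.45  1.34 -0.02  0.41 -0.55  1.95  0.72]
0.05 60 0 [ 0.32  1.06  0.03  0.99 -0.43  1.45  0.82]
0.05 60 0.05 [ 0.37  1.14  0.06  0.78 -0.43  1.6   0.82]
0.05 75 0 [ 0.2   0.95  0.11  1.2  -0.33  1.17  0.77]
0.05 75 0.05 [ 0.26  1.    0.13  1.05 -0.32  1.28  0.8 ]
0.1 45 0 [ 0.4   1.17  0.    0.7  -0.57  1.82  0.76]
0.1 45 0.05 None
0.1 60 0 [ 0.31  1.02  0.08  0.93 -0.46  1.56  0.8 ]
0.1 60 0.05 [ 0.36  1.1   0.11  0.71 -0.47  1.71  0.79]
0.1 75 0 [ 0.19  0.9   0.15  1.14 -0.34  1.29  0.76]
0.1 75 0.05 [ 0.25  0.96  0.18  0.98 -0.35  1.39  0.8 ]
0.15 45 0 [ 0.39  1.13  0.04  0.63 -0.62  1.93  0.71]
0.15 45 0.05 None
0.15 60 0 [ 0.3   0.98  0.12  0.85 -0.49  1.67  0.76]
0.15 60 0.05 [ 0.35  1.08  0.15  0.6  -0.51  1.83  0.75]
0.15 75 0 [ 0.17  0.86  0.19  1.06 -0.36  1.41  0.75]
0.15 75 0.05 [ 0.24  0.93  0.22  0.89 -0.37  1.52  0.78]
0.2 45 0 [ 0.42  1.11 -0.09  0.5  -0.55  2.02  0.58]
0.2 45 0.05 None
0.2 60 0 [ 0.29  0.96  0.16  0.74 -0.52  1.81  0.72]
0.2 60 0.05 [ 0.36  1.07  0.18  0.44 -0.56  1.98  0.68]
0.2 75 0 [ 0.16  0.83  0.24  0.95 -0.38  1.55  0.73]
0.2 75 0.05 [ 0.23  0.91  0.27  0.77 -0.4   1.67  0.76]
```

Run:
```python
from h import *
from bench import kin,arm,command_gripper
r=np.radians
a=r(45);P,o=pose(0,a,-1,.010,-.07,-.015)
arm.move_ptp(P+np.array([0,0,.17]),ori(r(60),-1))
arm.move_straight(P,o,speed=.15)
p,o=pose(0,a,-1,.010,.025,-.015)
print(arm.move_straight(p,o,speed=.08,until_force=8))
f0=arm.read_wrist_force()
p,o=pose(0,a,-1,-.006,.025,-.015)
print(arm.move_straight(p,o,speed=.04,until_force=4))
q=arm.read_tool_pos();print(p,q,f0,arm.read_wrist_force(),arm.read_time())
im,_=eyes.capture("side");cv2.imwrite("pics/s1.png",cv2.resize(im[130:280,200:400],(800,600)))
```

```text
False
False
[ 0.58401835 -0.04354362  0.05783705] [ 0.58406622 -0.04339805  0.05799602] [ 0.74376372  0.68812505 -0.99075271] [ 0.60762056 -0.8297177  -0.78808676] 6.8417
```

View pics/s1.png

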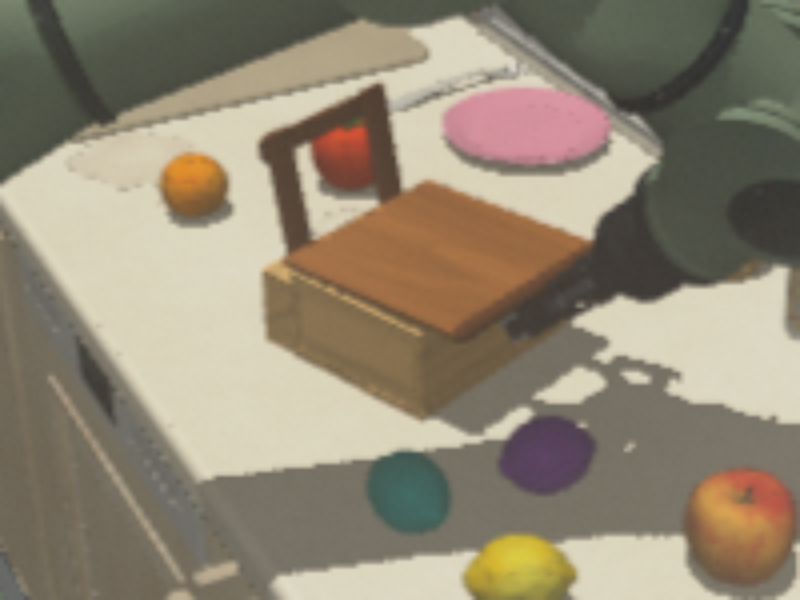

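The fingertips are under the front rail at about (520,325) in the crop, and nothing has been disturbed. Next I lift along the arc.

Run:
```python
from h import *
from bench import kin,arm
r=np.radians
for th in(8,16,24,32,40):
    p,o=pose(r(th),r(45+.75*th),-1,-.004,.025,-.015)
    arm.move_straight(p,o,speed=.06); print(th,arm.read_wrist_force().round(1))
print(arm.read_time())
im,_=eyes.capture("side");cv2.imwrite("pics/s2.png",cv2.resize(im[110:260,200:400],(800,600)))
```

```text
8 [ 0.9 -1.6 -0.6]
16 [ 0.8 -0.8 -0.5]
24 [ 0.6 -0.7 -0.2]
32 [ 0.8  0.7 -0.4]
40 [ 0.1 -0.3  0.9]
9.5833
```

View pics/s2.png

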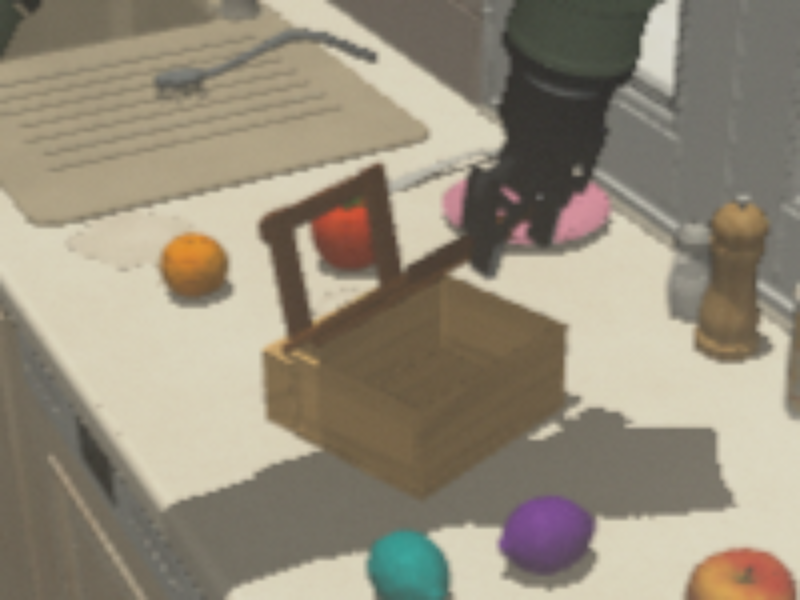

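The lid is up about 40°, seen edge-on from (290,345) to (470,250), with the fingers behind the rail at (485,250). I carry on past upright.

Run:
```python
from h import *
from bench import kin,arm
r=np.radians
for th in(50,60,70,80,88,95,101):
    p,o=pose(r(th),r(min(90,45+.75*th)),-1,-.002,.025,-.015)
    hit=arm.move_straight(p,o,speed=.06,until_force=12); print(th,hit,arm.read_wrist_force().round(1))
    if hit: break
print(arm.read_time())
im,_=eyes.capture("side");cv2.imwrite("pics/s3.png",cv2.resize(im[90:240,180:380],(800,600)))
```

```text
50 False [ 0.1  0.8 -0.5]
60 False [ 0.1 -0.5  0.2]
70 False [ 0.6  1.1 -0.7]
80 False [-0.3  0.1 -0.4]
88 False [0.3 0.  0.9]
95 False [ 0.5 -0.4  0.4]
101 False [-0.5  0.4  0.2]
13.7167
```

View pics/s3.png

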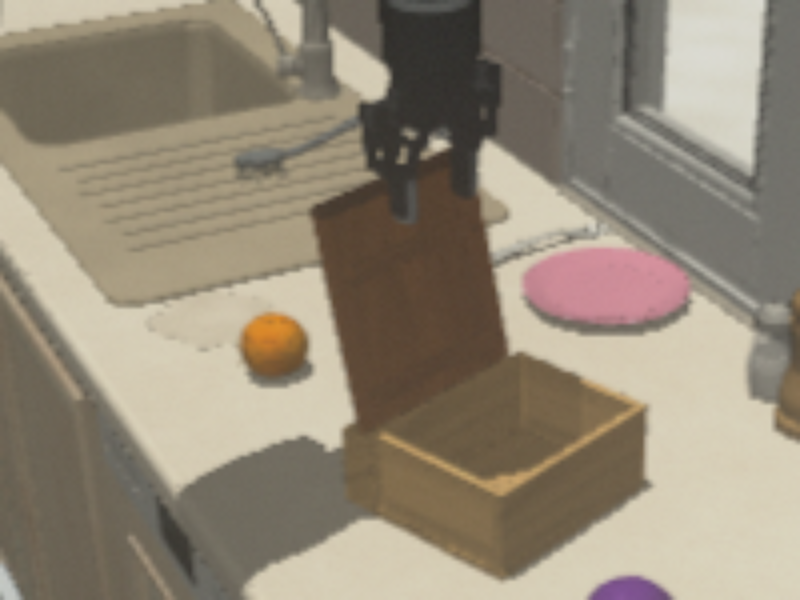

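The lid stands back against the slats, with its top edge running from (315,210) to (450,160), and the box is open. I retreat, check the lid and re-measure the lemon.

Run:
```python
from h import *
from bench import kin,arm,command_gripper
p=arm.read_tool_pos()
arm.move_straight(p-.06*bx,speed=.1)
arm.move_straight([.47,-.19,.27],speed=.25)
command_gripper(.085)
im,D=eyes.capture("top");cv2.imwrite("pics/t4.png",im);P=cloud("top",D);L=(P-O)
X=L@bx;Y=L@by;Z=P[...,2]
m=(abs(Y)<.08)&(X>.05)&(X<.2)&(Z>.12)&(Z<.3);print("lid top",m.sum(),[ (X[m&(Z>a)&(Z<a+.02)].mean().round(3),a) for a in(.18,.2,.22,.24)if (m&(Z>a)&(Z<a+.02)).any()],Z[m].max())
im,D=eyes.capture("side");cv2.imwrite("pics/s4.png",im);P=cloud("side",D);L=P-O
X=L@bx;Y=L@by;Z=P[...,2]
m=(abs(Y)<.06)&(X>.06)&(X<.16)&(Z>.1)&(Z<.24);k=np.polyfit(Z[m],X[m],1);print("side lid",m.sum(),"lean deg",np.degrees(np.arctan(k[0])))
hs=cv2.cvtColor(im,cv2.COLOR_BGR2HSV);q=(hs[...,0]>20)&(hs[...,0]<34)&(hs[...,1]>110)&(np.hypot(P[...,0]-.436,P[...,1]+.27)<.07)&(Z>.003)
print("side lemon pts",q.sum(),P[q].mean(0),P[q].max(0),P[q].min(0))
t=cv2.imread("pics/top0.png");hs=cv2.cvtColor(t,cv2.COLOR_BGR2HSV);Pt=cloud("top",np.load("top0.npy"))
q=(hs[...,0]>18)&(hs[...,0]<36)&(hs[...,1]>110)&(np.hypot(Pt[...,0]-.436,Pt[...,1]+.27)<.06)&(Pt[...,2]>.012)
W=Pt[q][:,:2]*1000;mu=W.mean(0);e,V=np.linalg.eigh(np.cov((W-mu).T));print(len(W),mu,4*np.sqrt(e),np.degrees(np.arctan2(V[1,1],V[0,1])),Pt[q][:,2].max())
c=(t[190:240,370:420],);cv2.imwrite("pics/z4.png",np.hstack([cv2.resize(t[190:240,370:420],(400,400),interpolation=2),cv2.resize(cv2.imread("pics/s4.png")[245:295,305:355],(400,400))]))
for yw in(63.7-90,63.7,63.7-180): 
    o=Ro.from_matrix(Ro.from_euler("z",yw-90,degrees=True).as_matrix()@np.diag([1,-1,-1])).as_euler("xyz");qq=kin.inverse_kinematics([.436,-.27,.02],o);print(yw,o,None if qq is None else np.round(qq,2))
print(arm.read_time())
```

```text
lid top 1202 [(np.float64(0.101), 0.18), (np.float64(0.107), 0.2), (np.float64(0.115), 0.22), (np.float64(0.122), 0.24)] 0.26336283021335183
side lid 1237 lean deg 13.181587088479903
side lemon pts 378 [ 0.42820279 -0.28681955  0.04185125] [ 0.46718045 -0.25715146  0.05738435] [ 0.40014997 -0.30539056  0.01977132]
293 [ 434.25050947 -269.11725425] [52.78735126 70.25413569] 154.314105650476 0.061552884391156616
-26.299999999999997 [-3.14159265  0.         -2.02981792] [ 0.58  0.97 -0.16  1.88  0.43  0.32  2.76]
63.7 [ 3.14159265  0.         -0.45902159] [ 0.16  1.1   0.67  1.89 -1.21  0.63 -0.4 ]
-116.3 [3.14159265 0.         2.68257106] [ 0.45  0.97  0.07  1.89 -0.21  0.29  1.81]
16.2583
```

View pics/z4.png

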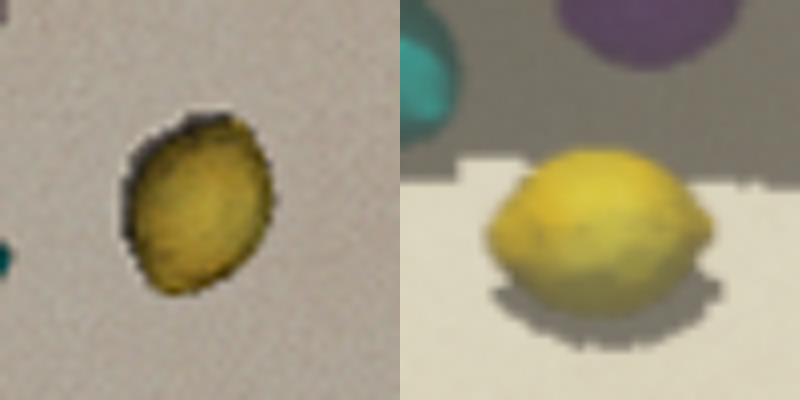

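View pics/s4.png

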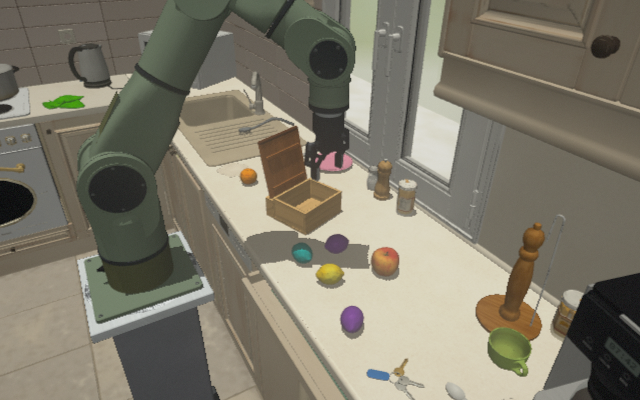

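The lid leans about 13° past vertical in the rest at (283,160), the box is open, and the lemon at (329,272) hasn't moved. Next is the lemon grasp.

```bash
cat >> h.py <<'E'
def down(yw): return Ro.from_matrix(Ro.from_euler("z",yw-90,degrees=True).as_matrix()@np.diag([1,-1,-1])).as_euler("xyz")
E
python3 - <<'E'
from h import *
from bench import kin,arm,command_gripper
B=O-.012*bx
for y in(-160.3,19.7):
    for z in(.2,.016):
        q=kin.inverse_kinematics([B[0],B[1],z],down(y));print(y,None if q is None else np.round(q,2))
L=[.436,-.2695];o=down(-114)
arm.move_ptp([*L,.15],o)
print(arm.move_straight([*L,.006],speed=.12,until_force=8))
command_gripper(.03,30)
print(arm.read_gripper_width(),arm.read_grip_force(),arm.read_tool_pos())
arm.move_straight([*L,.22],speed=.15)
print(arm.read_gripper_width(),arm.read_grip_force(),arm.read_time())
im,_=eyes.capture("side");cv2.imwrite("pics/s5.png",cv2.resize(im[130:290,220:420],(750,600)))
E
```

```text
-160.3 [-0.32  0.73  0.39  1.66 -0.36  0.82  0.57]
-160.3 [-0.23  1.01  0.22  1.78 -0.49  0.4   0.69]
19.7 [ 0.41  0.91 -1.13  1.63  0.88  1.19  2.56]
19.7 [ 0.04  1.01 -0.3   1.77  0.61  0.46  2.8 ]
False
0.052953017873357655 28.85533961467445 [ 0.43613334 -0.26970735  0.00665537]
0.05267387062402138 31.60305792465806 20.4417
```

View pics/s5.png

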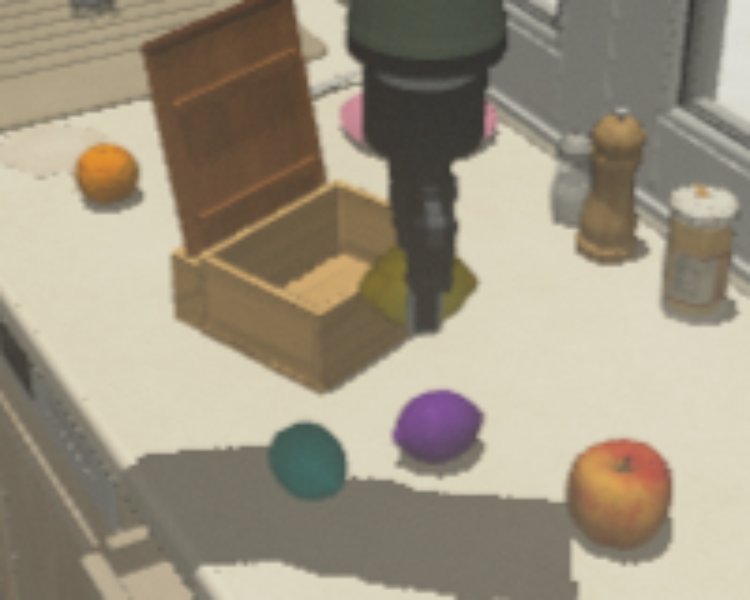

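The lemon is held, shown at (420,285) in the crop. Next I place it in the box.

Run:
```python
from h import *
from bench import kin,arm,command_gripper
B=O-.012*bx;o=down(-160.3)
arm.move_straight([B[0],B[1],.2],o,speed=.15)
print(arm.read_gripper_width(),arm.move_straight([B[0],B[1],.017],speed=.1,until_force=8),arm.read_tool_pos(),arm.read_wrist_force())
arm.pause(.2)
command_gripper(.075)
arm.move_straight([B[0],B[1],.2],speed=.12)
arm.move_straight([.47,-.15,.3],speed=.25)
arm.pause(.3)
print(arm.read_time())
im,_=eyes.capture("side");im2,_=eyes.capture("top");cv2.imwrite("pics/s6.png",np.vstack([cv2.resize(im[110:260,220:420],(400,300)),cv2.resize(im2[110:260,190:390],(400,300))]))
```

```text
0.05301600600415099 False [0.54184235 0.03034378 0.01736643] [-0.14884127  0.30472817 -1.01465342]
28.3
```

View pics/s6.png

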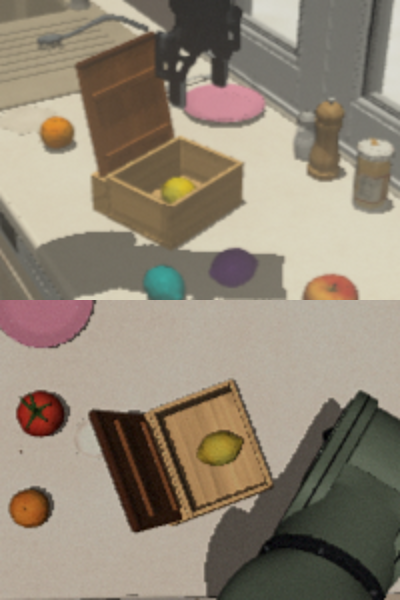

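The lemon lies in the box at (220,447), the lid stands in the rest, the other fruit is in place, and the robot is clear of everything.

```bash
python3 -c "
from bench import arm
print(arm.hand_in())"
```

```text
the job is handed in; nothing more can be done
None
```

The lid is standing in the slatted rest, the lemon is in the open box, the other fruit was left where it was, and I handed the job in at about 28 s of robot time.

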